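Run a thread ring gauge down a stud and back it off

TASK

Set the knurled steel ring gauge on the upright threaded stud and screw it down clockwise, taking fresh grips as needed, until it is nipped up firmly but gently against the spring washer on the locking ring and the resistance rises. Then unscrew it a quarter turn so that it stands just clear of the washer, and let go, leaving it on the thread. Do not force the thread, and leave the other things on the bench where they are.

Things in the scene. Friction and masses are not known exactly. Their poses are not given: they have to be found in the camera images.
- gauge_center (a point): Centre (half-way up, on the axis) of the ring gauge: a knurled steel ring, 48 mm outside diameter, 24 mm high, 35 mm bore, 0.10 to 0.17 kg, open at both ends, lying flat on the bench. z = its axis, up. Grip it across the outside at any yaw. A grip of about 60 N turns it without slipping.
- gauge_base (a point): Point on the axis of the ring gauge at its underside, 12 mm below its centre.
- stud_tip (a point): Tip of the upright steel stud, 75 mm above the bench; z up. Core 16.6 mm diameter, tapering over the top 12 mm to 8 mm. Below it a right-hand three-start thread, 30 mm across, ridges 3.5 mm thick; a turn moves the gauge 24 mm, clockwise from above = down.
- washer_top (a point): Centre of the upper face of the spring washer (plain steel disc, 39 mm diameter, 3 mm high) that lies on the locking ring; 30 to 36 mm above the bench, different each time. The gauge's underside comes down on it; once the play is taken up, turning on compresses it: 12 N per mm, flat after 2.5 mm (0.65 rad), then the force climbs steeply. A grip held level is drawn down meanwhile.
- stand: Aluminium block 90 x 70 x 14 mm, fixed, with the stud; origin under the stud on the bench. The gauge, lowered over the tip, rests on the thread with its underside 48 to 57 mm above the bench. About 1 mm axial play (0.26 rad backlash); it does not run down by itself. To the washer it takes 0.5 to 1.3 turns; a quarter turn back from there leaves it 2 to 4 mm clear of the washer.
- gauge: The ring gauge; origin on its axis at the underside. Three radial thread teeth inside, 3.5 mm thick, their middle 8 mm above the underside, at 0, 120 and 240 degrees from its x axis; their tips lie 9.7 mm from the axis (1.4 mm clear of the stud's core) and ride on the stud's ridges.
- kapton_roll: Bystander: flat roll of amber tape, 60 mm across, 12 mm high. Origin under its centre.
- screw_jar: Bystander: small clear jar with a red lid, 41 mm across, 34 mm high. Origin under its centre.
- relay: Bystander: small dark box-shaped relay, 12 x 28 x 17 mm. Origin under its centre.
- flux_tin: Bystander: round white tin, 49 mm across, 18 mm high. Origin under its centre.
- transformer: Bystander: small transformer, 33 x 58 x 34 mm. Origin under its centre.
- lock_ring: Locking ring: dark knurled steel disc, 41 mm diameter, 7 mm high, fixed on the stud under the washer; origin on its axis at its underside, 10 mm below the washer's upper face.
- thread_start (a point): Middle of the upper end of one of the stud's three ridges, 61 mm above the bench, 13.5 mm from the axis on the stand's x axis; the others lie 120 and 240 degrees round. A tooth set down 0.6 to 2 rad anticlockwise of an end (from above) starts cleanly; on an end, the gauge may start crooked and jam: then lift it off and turn it.
Mind the look-alikes: they are no part of the job. What is shaped like the gauge but green or purple is not meant.

How it is judged:
By the outcome, as a careful person would: the job done as asked, in the order asked, and still so for the second after the job is handed in, with the robot touching nothing.
It also fails if it takes over 72 s, if anything falls off the work surface, if the arm or the gripper's body presses on something with over 40 N, if the wrist force passes 120 N, or if a joint passes its speed limit or range.

ROBOT

A 7-joint arm with a two-finger parallel gripper is mounted at the origin on a cart in front of the work surface, level with it; the furniture and walls round the work are solid. World frame = base frame: x ahead of the robot, y to its left, z up, the work surface at z = 0. Lengths are in mm, angles in rad, forces in N, time in s.
With the tool pointing down it reaches from about 400 to 850 mm from the base axis. Payload 10.4 kg.
Tool frame: the origin (TCP) lies midway between the tips of the shut fingers; the grasp point (between the pads) lies 19 mm behind it (arm.tcp_to_grasp is the distance from the TCP to the grasp point, in mm); z points along the fingers, y is the line along which they close (so a half turn about z gives the same grasp; the last joint's range is limited). The gripper opens to 85 mm and grips with 20 to 120 N. Pads are 22 mm wide; open, the fingers measure 114 mm over their backs; the gripper's body (76 mm by 85 mm) begins 54 mm behind the grasp point. The pads swing forward as they close: fully open they stand 13 mm farther back than shut.
Start: joints at [-1.309, 0.332, -0.065, 1.46, 0.022, 1.35, -0.088], TCP at [175.59, 599.849, 231.338] pointing down, gripper open.
Joint ranges: [-2.6, 2.6], [-0.5, 2.12], [-1.47, 1.34], [0.16, 2.42], [-1.27, 4.41], [0.06, 2.06], [-2.6, 2.6]. Speed limits (rad/s): [2.22, 2.22, 2.79, 2.79, 3.14, 3.14, 3.14].

INTERFACE

Orientations are given as a unit quaternion [x, y, z, w].
In Python, from plant import arm, snapshot, camera_model, ticket gives the robot as it stands.
- The arm moves only by the tool play_rows, never from a script. Its arguments are lists of equal length, an entry for each row: "hand": the closure, from 0 (fully open) to 1 (shut); "xyz": the shift along the tool's x, y, z in units of 40 mm (1.0 is 40 mm), a list of three; "delta_rot": the turn, a rotation vector about the tool's x, y, z in units of 5 degrees (1.0 is 5 degrees), a list of three. A call has 1 to 8 rows; each row is the pose to reach, as a shift and turn from the pose commanded when the call began, along the tool's axes at that moment; what a row does not reach only later rows make up. A row lasts 1/8 s, in which the tool goes at most 62.5 mm and 10.7 degrees, less where a joint would pass 70% of its speed; a pose out of reach is approached as far as the arm can. A call with a gripper value outside its range is refused whole. The fingers move at their own pace and stop on an object; "squeeze" is the grip in N (left out, the last holds). Time passes only in rows, so rows that repeat a pose let the fingers close. It gives the time, the measured TCP pose, the force, the opening and the grip force at its end, in the units of the state.
- arm.observe(): the state, without advancing time (a new reading comes with each control period).
- snapshot(name): name is "scene" or "top" or "wrist"; returns (picture, depth): 400x640x3 uint8, blue, green, red; 400x640 float32, mm along the optical axis (not along the pixel's ray), 0 where there is no reading.
- camera_model(name): a dict with "intrinsics" (3x3 intrinsics, pixels), "rvec" (rotation vector, rad) and "tvec" (3), from world to camera coordinates, as OpenCV has them. Camera axes: x right, y down, z forward; pixel columns grow to the right and rows downward; lengths in mm; the calibration is good to about 2 mm. A picture is of the moment at which its call begins: read the wrist's pose just before it. camera_model takes no time and is no camera call; for the wrist camera it gives the pose at the moment of the call.
- ticket.finish_job(): hands the job in; it is judged then, once.
The state is a dict: "clock": time; "joint_pos": joint angles; "joint_vel": joint speeds; "tau": joint torques, N m; "tcp_pos": TCP position; "tool_rot": TCP orientation; "wrist_force": force on the tool from outside, world axes, zero at the start; "ft_torque": the same for the moment, N m; "opening": finger opening in mm; "grasp_force": force on a finger pad.
Only numpy, scipy, OpenCV 4.12 (cv2) and the standard library are available. Lean on these libraries where they do the work, as an engineer would, in place of code of your own. Each camera call takes 0.05 s, during which the arm holds its last target. There are 200 camera calls.

## Working session

There is one attempt and no reset: what is moved stays moved. The work goes in short steps, Python scripts to look and compute and a tool call to move; the robot and the scene stay as the last step left them, time stands still between calls to the robot, and variables do not carry over. Pictures are saved under pics/ and viewed, at most 10 in all, crops included, and the job is handed in when it is done.

Besides the shell and the picture viewer there is one more tool, called by a JSON object that holds its "op" and its "data". play_rows: Moves the arm, as the interface text tells. Its arguments: {"type":"object","properties":{"hand":{"type":"array"},"xyz":{"type":"array"},"delta_rot":{"type":"array"},"squeeze":{"type":"number"}},"required":["hand","xyz","delta_rot"]}

```bash
mkdir -p pics; cat > h.py <<'E'
import numpy as np, cv2
from plant import arm, snapshot, camera_model, ticket
def P(cm):
    R=cv2.Rodrigues(np.array(cm["rvec"],float))[0]; return np.array(cm["intrinsics"],float),R,np.array(cm["tvec"],float).ravel()
def ray(cm,u,v,z):
    K,R,t=P(cm); d=R.T@np.linalg.inv(K)@[u,v,1]; c=-R.T@t
    return c+d*(z-c[2])/d[2]
def proj(cm,p):
    K,R,t=P(cm); q=K@(R@np.array(p,float)+t); return q[:2]/q[2]
def pts(cm,depth):
    K,R,t=P(cm); v,u=np.mgrid[:400,:640]
    c=np.stack([u,v,np.ones_like(u)],-1)@np.linalg.inv(K).T*depth[...,None]
    return (c-t)@R
E
python3 - <<'E'
from h import *
s=arm.observe(); print(s, arm.tcp_to_grasp)
for n in("scene","top"):
    im,d=snapshot(n); cv2.imwrite(f"pics/{n}0.png",im); np.save(f"{n}0.npy",d)
    K,R,t=P(camera_model(n)); print(n,-R.T@t,K[0,0])
a=np.vstack([cv2.imread("pics/scene0.png"),cv2.imread("pics/top0.png")]); 
E
```

```text
{'clock': 0.0, 'joint_pos': array([-1.30861076,  0.33288857, -0.06466812,  1.46092699,  0.0215876 ,
        1.3498617 , -0.08855002]), 'joint_vel': array([-1.03531204e-04,  3.66526019e-05,  9.72030473e-04,  6.19943363e-04,
       -9.12587394e-04, -5.90728985e-04, -1.29749096e-03]), 'tau': array([-5.94479006e-04, -6.25446081e+01,  4.86305309e-02, -3.91602695e+01,
        1.61307055e-02,  9.89294291e-03, -7.49626196e-06]), 'tcp_pos': array([175.51273819, 599.47863935, 230.51223881]), 'tool_rot': array([ 1.41942835e-01,  9.89874613e-01, -6.91562381e-04, -6.86030102e-05]), 'wrist_force': array([-0.10398168,  0.03416187, -0.00670165]), 'ft_torque': array([-0.03552436,  0.02111556, -0.01091679]), 'grasp_force': 0.0, 'opening': 84.83791397251119} 18.700000000000003
scene [ 188.08267945 -531.24666231  525.71350084] 389.9467883632164
top [ 360.14359137  130.0364911  1025.60497017] 442.989968048527
```

View pics/top0.png

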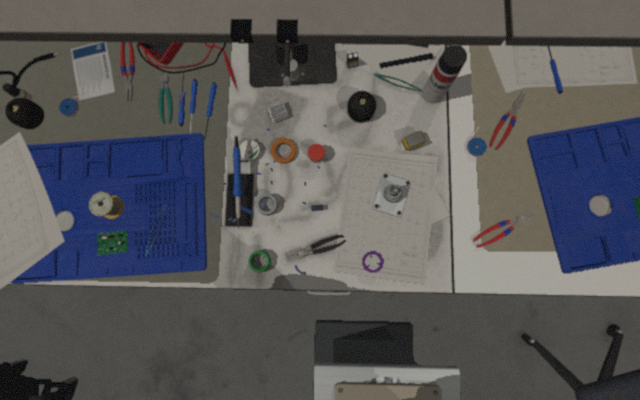

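View pics/scene0.png

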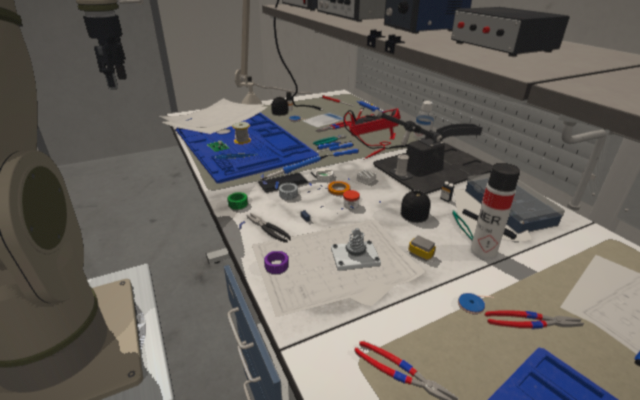

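The top view shows three ring-shaped things: grey steel at (267,204), green at (260,260) and purple at (373,261). The grey one fits the description, since the gauge is steel and green and purple are excluded. The stud and stand are at (395,190). I'll confirm with an enlarged crop and measure both.

```bash
python3 - <<'E'
from h import *
im=cv2.imread("pics/top0.png"); d=np.load("top0.npy"); cm=camera_model("top"); 
a=cv2.resize(im[180:230,242:292],(400,400),interpolation=2); b=cv2.resize(im[165:215,370:420],(400,400),interpolation=2)
cv2.imwrite("pics/crop1.png",np.hstack([a,b]))
W=pts(cm,d)
for n,(u,v),lo,hi in(("gauge",(267,204),15,32),("stud",(395,190),8,90)):
    w=W[v-20:v+20,u-20:u+20].reshape(-1,3); dd=d[v-20:v+20,u-20:u+20].ravel()
    m=(w[:,2]>lo)&(w[:,2]<hi)&(dd>0); q=w[m]; print(n,m.sum(),q.mean(0),q.min(0),q.max(0),ray(cm,u,v,24))
    if n=="stud":
        for l,h in((8,18),(24,40),(40,62),(62,80)):
            e=q[(q[:,2]>l)&(q[:,2]<h)]
            if len(e): print(l,h,len(e),e.mean(0),cv2.minAreaRect(e[:,:2].astype(np.float32)))
E
```

```text
gauge 193 [503.21475531 275.47066311  23.33744797] [479.73725312 251.04295409  15.62005295] [526.80088445 299.63042786  29.15042648] [502.78549137 273.75340049  24.        ]
stud 1032 [533.80159222 -10.6180569   23.23583443] [496.22707361 -55.43485657   8.06724046] [582.10004896  26.55201141  78.94032526] [539.83089815 -18.72558001  24.        ]
8 18 738 [535.84607596 -11.00842666  14.24683326] ((531.945068359375, -12.339763641357422), (70.47456359863281, 88.0556640625), 74.40594482421875)
24 40 110 [524.66507524  -7.94509152  32.8377441 ] ((528.3104858398438, -9.544593811035156), (41.33543395996094, 34.56265640258789), 57.76948547363281)
40 62 83 [529.57998975 -10.11706051  53.65624479] ((530.4838256835938, -11.358932495117188), (29.204225540161133, 28.47757339477539), 65.70477294921875)
62 80 71 [530.02086919 -10.7947704   67.92090708] ((529.7581787109375, -8.714892387390137), (26.109786987304688, 23.009614944458008), 11.766192436218262)
```

View pics/crop1.png

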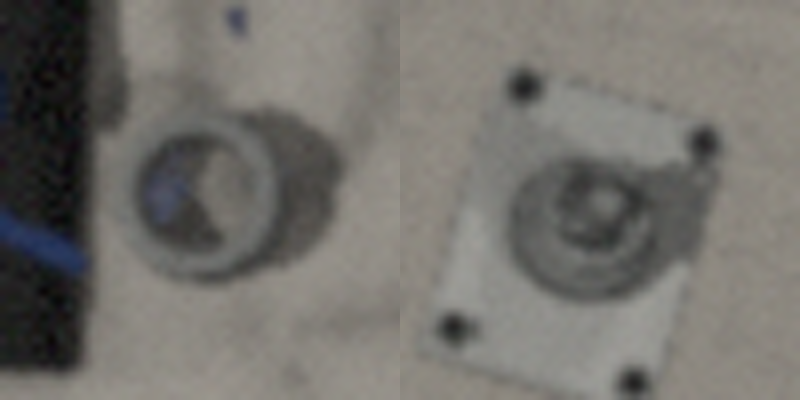

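The crop confirms it: the left half is the plain steel ring with inner teeth, next to the dark tray, and the right half is the stand with the stud. Next I'll get the wrist camera mounting and the move to the gauge.

```bash
cat >> h.py <<'E'
from scipy.spatial.transform import Rotation as Ro
def goto(pos,yaw_y):
    "yaw_y: world angle (deg) of tool y, tool z straight down -> units"
    s=arm.observe(); R=Ro.from_quat(s["tool_rot"])
    a=np.radians(yaw_y); y=np.array([np.cos(a),np.sin(a),0]); z=np.array([0,0,-1.]); x=np.cross(y,z)
    T=Ro.from_matrix(np.stack([x,y,z],1))
    print("xyz",np.round(R.inv().apply(np.array(pos)-s["tcp_pos"])/40,3),"rot",np.round(np.degrees((R.inv()*T).as_rotvec())/5,3),
     "| tcp",np.round(s["tcp_pos"],1),"t",round(s["clock"],2),"j7",round(s["joint_pos"][6],3))
E
python3 - <<'E'
from h import *
s=arm.observe();K,R,t=P(camera_model("wrist")); T=Ro.from_quat(s["tool_rot"])
print("cam in tool",T.inv().apply(-R.T@t-s["tcp_pos"]),"axes",T.inv().as_matrix()@R.T, K[0])
d=np.load("top0.npy");W=pts(camera_model("top"),d); print("tray z",W[195:220:5,230:250:4,2].round(0))
goto((503,275,200),0)
E
```

```text
cam in tool [  71.1568018     0.18426731 -142.05061652] axes [[-1.28153027e-03 -9.60994087e-01 -2.76565946e-01]
 [ 9.99999102e-01 -1.34025416e-03  2.33116611e-05]
 [-3.93071029e-04 -2.76565668e-01  9.60994941e-01]] [314.05689997   0.         321.30809342]
tray z [[ 5. 46. 41.  6.  8.]
 [ 8.  7. 41.  8.  5.]
 [ 6.  9. 38.  6.  7.]
 [ 4.  7. 38.  5.  8.]
 [ 5.  8. 36. 10. 10.]]
xyz [-10.136  -5.484   0.773] rot [-1.2000e-02  1.0000e-02  1.4736e+01] | tcp [175.5 599.5 230.6] t 0.1 j7 -0.089
```

{"op": "play_rows", "data": {"hand": [0,0,0,0,0,0,0,0], "xyz": [[-10.14,-5.48,0.8],[-10.14,-5.48,0.8],[-10.14,-5.48,0.8],[-10.14,-5.48,0.8],[-10.14,-5.48,0.8],[-10.14,-5.48,0.8],[-10.14,-5.48,0.8],[-10.14,-5.48,0.8]], "delta_rot": [[0,0,14.74],[0,0,14.74],[0,0,14.74],[0,0,14.74],[0,0,14.74],[0,0,14.74],[0,0,14.74],[0,0,14.74]]}}

```text
clock: 1.1
tcp_pos: [505.6, 271.5, 198.9]
tool_rot: [0.71, 0.704, -0.0, 0.001]
wrist_force: [0.3, -0.1, 0.6]
opening: 85.4
grasp_force: 0.0
```

```bash
python3 -c "
from h import *
goto((503,275,120),0)"
```

```text
xyz [ 0.091 -0.067  1.973] rot [ 0.004  0.017 -0.09 ] | tcp [505.6 271.5 198.9] t 1.1 j7 -0.512
```

{"op": "play_rows", "data": {"hand": [0,0,0], "xyz": [[0.05,0,1],[0.05,0,2],[0.05,0,2]], "delta_rot": [[0,0,0],[0,0,0],[0,0,0]]}}

```text
clock: 1.48
tcp_pos: [501.3, 276.3, 116.5]
tool_rot: [0.707, 0.707, -0.003, -0.0]
wrist_force: [-0.7, 0.2, 0.7]
opening: 85.6
grasp_force: 0.0
```

```bash
python3 - <<'E'
from h import *
goto((503,275,120),0)
cm=camera_model("wrist"); im,d=snapshot("wrist"); np.save("w1.npy",d); cv2.imwrite("pics/w1.png",im)
W=pts(cm,d); m=(d>0)&(W[...,2]>19)&(W[...,2]<29)&(np.hypot(W[...,0]-503,W[...,1]-275)<45)
n,l,st,c=cv2.connectedComponentsWithStats(m.astype(np.uint8)); k=1+np.argmax(st[1:,4]); m=l==k
q=W[m]; print(m.sum(),cv2.minEnclosingCircle(q[:,:2].astype(np.float32)),q[:,2].mean())
u,v=proj(cm,(503,275,20)).astype(int); print(u,v)
cv2.imwrite("pics/w1c.png",cv2.resize(im[max(0,v-80):v+80,max(0,u-80):u+80],(600,600),interpolation=2)); print(max(0,u-80),max(0,v-80))
E
```

```text
xyz [-0.034  0.041 -0.088] rot [-0.056  0.043 -0.003] | tcp [501.3 276.3 116.5] t 1.48 j7 -0.493
1466 ((502.6114196777344, 276.8612365722656), 24.94314956665039) 22.801705245372155
325 208
245 128
```

View pics/w1c.png

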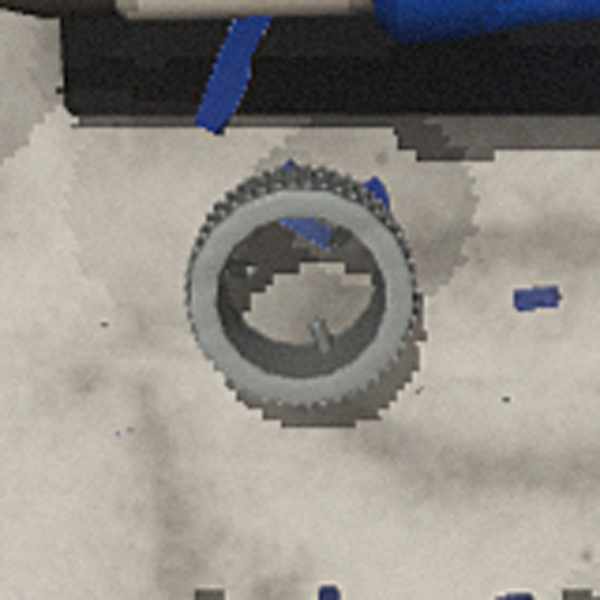

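The wrist crop shows the ring, with its bore centre at about crop (301,297). One tooth is clear at the lower right, crop (320,335), and others show faintly at (250,270) and (345,235).

```bash
python3 - <<'E'
from h import *
cm=camera_model("wrist")
im=cv2.imread("pics/w1.png"); f=lambda a,b:(245+a/3.75,128+b/3.75)
c=ray(cm,*f(301.5,297),24); print("bore c",c)
g=c[:2]
for nm,p in(("tip",(315,324)),("root",(327,350)),("left",(250,270)),("ur",(343,236))):
    q=ray(cm,*f(*p),9.0)[:2]-g; print(nm,np.hypot(*q),np.degrees(np.arctan2(q[1],q[0])))
goto((g[0],g[1],3),0)
E
```

```text
bore c [504.78050105 277.49442913  24.        ]
tip 11.25782404848183 -73.38627334895548
root 17.97888393053917 -70.63211858730956
left 11.391139137956765 170.93223111998276
ur 13.27974493038294 45.75190405077015
xyz [0.014 0.058 2.897] rot [-0.021  0.017 -0.004] | tcp [502.7 277.1 118.9] t 1.52 j7 -0.494
```

{"op": "play_rows", "data": {"hand": [0,0,0,0,0], "xyz": [[0,0.03,1],[0,0.03,2],[0,0.03,2.6],[0,0.03,2.8],[0,0.03,2.85]], "delta_rot": [[0,0,0],[0,0,0],[0,0,0],[0,0,0],[0,0,0]]}}

```text
clock: 2.15
tcp_pos: [505.3, 278.1, 6.7]
tool_rot: [0.707, 0.707, 0.001, 0.0]
wrist_force: [-0.6, 0.4, -0.2]
opening: 85.7
grasp_force: 0.0
```

{"op": "play_rows", "data": {"hand": [0.3,0.5,0.7,1,1,1,1,1], "xyz": [[0,0,0],[0,0,0],[0,0,0],[0,0,0],[0,0,0],[0,0,0],[0,0,0],[0,0,0]], "delta_rot": [[0,0,0],[0,0,0],[0,0,0],[0,0,0],[0,0,0],[0,0,0],[0,0,0],[0,0,0]], "squeeze": 60}}

```text
clock: 3.15
tcp_pos: [505.1, 278.0, 6.6]
tool_rot: [0.707, 0.707, 0.001, -0.0]
wrist_force: [-1.1, -1.0, 6.7]
opening: 45.6
grasp_force: 61.5
```

```bash
python3 - <<'E'
from h import *
goto((532,-11,160),0);goto((532,-11,160),180); s=arm.observe(); print(s["opening"],s["grasp_force"],s["wrist_force"],s["ft_torque"],s["joint_pos"])
E
```

```text
xyz [-7.22   0.68  -3.844] rot [ 0.013 -0.014 -0.004] | tcp [505.1 278.    6.6] t 3.15 j7 -0.448
xyz [-7.22   0.68  -3.844] rot [-2.2000e-02 -2.0000e-02  3.5996e+01] | tcp [505.1 278.    6.6] t 3.15 j7 -0.448
45.61654100870277 61.48580193752423 [-1.08241514 -1.04624186  6.68226711] [-0.21915129  0.39860157  0.01913766] [-0.83088172  0.4657898   0.30165641  1.82222331 -0.17490708  0.87781647
 -0.44787061]
```

{"op": "play_rows", "data": {"hand": [1,1,1,1], "xyz": [[0,0,-0.7],[0,0,-1.9],[0,0,-3.1],[0,0,-3.6]], "delta_rot": [[0,0,0],[0,0,0],[0,0,0],[0,0,0]]}}

```text
clock: 3.65
tcp_pos: [505.6, 278.1, 152.8]
tool_rot: [0.707, 0.707, 0.002, 0.0]
wrist_force: [0.0, 0.2, -2.3]
opening: 44.8
grasp_force: 62.0
```

{"op": "play_rows", "data": {"hand": [1,1,1,1,1,1,1,1], "xyz": [[-1.2,0.1,0],[-2.5,0.2,0],[-3.8,0.3,0],[-5.1,0.4,0],[-6.4,0.5,0],[-7.5,0.6,0],[-8.2,0.67,0],[-8.5,0.67,0]], "delta_rot": [[0,0,0],[0,0,0],[0,0,0],[0,0,0],[0,0,0],[0,0,0],[0,0,0],[0,0,0]]}}

```text
clock: 4.65
tcp_pos: [531.1, -64.2, 149.6]
tool_rot: [0.708, 0.706, 0.0, 0.0]
wrist_force: [-0.2, -0.3, -0.7]
opening: 45.6
grasp_force: 62.0
```

{"op": "play_rows", "data": {"hand": [1,1,1], "xyz": [[0,0,0],[0,0,0],[0,0,0]], "delta_rot": [[0,0,0],[0,0,0],[0,0,0]]}}

```text
clock: 5.03
tcp_pos: [531.2, -61.2, 149.2]
tool_rot: [0.707, 0.708, 0.0, -0.0]
wrist_force: [-0.8, -0.6, -1.2]
opening: 45.4
grasp_force: 62.0
```

```bash
python3 - <<'E'
from h import *
s=arm.observe(); print(s["tcp_pos"],s["opening"],s["grasp_force"],s["wrist_force"],s["joint_pos"][6])
cm=camera_model("wrist"); im,d=snapshot("wrist"); np.save("w2.npy",d); cv2.imwrite("pics/w2.png",im)
u,v=proj(cm,(531,-11,50)).astype(int); print(u,v)
W=pts(cm,d); 
def box(lo,hi,r):
    m=(d>0)&(W[...,2]>lo)&(W[...,2]<hi)&(np.hypot(W[...,0]-531,W[...,1]+11)<r); q=W[m][:,:2].astype(np.float32)
    print(lo,hi,m.sum(),cv2.minAreaRect(q),cv2.minEnclosingCircle(q))
box(10,17,70);box(25,40,26);box(64,80,14);box(73,80,14)
y0,x0=max(0,v-75),max(0,u-100)
cv2.imwrite("pics/w2c.png",cv2.resize(im[y0:y0+150,x0:x0+200],(800,600),interpolation=2)); print(x0,y0)
E
```

```text
[531.21261331 -61.16153381 149.22754018] 45.421025376949736 61.9638022268191 [-0.83968814 -0.58403888 -1.15649211] 0.13728073367098945
322 142
10 17 6129 ((530.521728515625, -11.111595153808594), (70.02992248535156, 90.69808959960938), 73.82011413574219) ((530.77001953125, -11.07650375366211), 55.53635025024414)
25 40 813 ((530.9382934570312, -11.059272766113281), (41.125770568847656, 41.43665313720703), 39.693660736083984) ((530.7052001953125, -11.189552307128906), 21.06898307800293)
64 80 386 ((533.05908203125, -11.847004890441895), (20.258729934692383, 19.939992904663086), 79.33880615234375) ((530.6886596679688, -11.892303466796875), 12.310916900634766)
73 80 129 ((530.7437744140625, -11.21021556854248), (8.126526832580566, 8.24700927734375), 89.82279205322266) ((530.7507934570312, -11.231206893920898), 4.6002912521362305)
222 67
```

View pics/w2c.png

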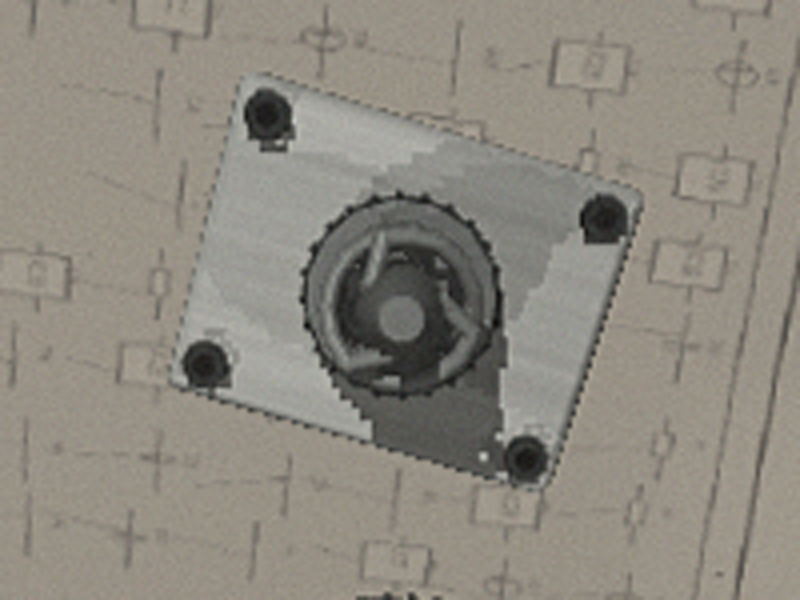

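The crop shows the stud axis at about (402,318), and three ridge ends at (378,258), (460,310) and (370,360), which is about 104, -16 and 224 degrees. So the stand's x axis is at -16 degrees. Setting tool yaw to about 125 degrees puts the teeth about 1.2 rad anticlockwise of the ends. I'll check the gauge's offset in the grip from the same picture.

```bash
python3 - <<'E'
from h import *
cm=camera_model("wrist"); d=np.load("w2.npy"); W=pts(cm,d)
for lo,hi in((130,150),(150,163),(163,170)):
    m=(d>0)&(W[...,2]>lo)&(W[...,2]<hi)&(abs(W[...,0]-531)<22)&(abs(W[...,1]+61)<30); q=W[m]
    if m.sum(): print(lo,hi,m.sum(),q.min(0),q.max(0),np.median(q,0))
m=(d>0)&(W[...,2]>161)&(W[...,2]<170)&(abs(W[...,0]-531)<14)&(W[...,1]>-62)&(W[...,1]<-30); q=W[m]
v,u=np.where(m); print(u.min(),u.max(),v.min(),v.max())
# outer circle fit: for each column keep max y
e=np.array([q[np.abs(q[:,0]-x)<.6][:,:2][np.argmax(q[np.abs(q[:,0]-x)<.6][:,1])] for x in np.arange(519,543,1.) if (np.abs(q[:,0]-x)<.6).any()])
A=np.c_[2*e,np.ones(len(e))]; s=np.linalg.lstsq(A,(e**2).sum(1),rcond=None)[0]; print(s[:2],np.sqrt(s[2]+s[:2]@s[:2]))
print([ (round(x,1),round(y+np.sqrt(0)-np.sqrt(24**2-(x-531.2)**2),2)) for x,y in e[::4]])
goto((530.7,-11.2,149),0);goto((530.7,-11.2,149),125)
E
```

```text
130 150 810 [509.03019237 -80.77418361 142.0029461 ] [552.33535073 -37.62528414 149.98636662] [529.08171392 -70.37443723 146.91573128]
150 163 2265 [509.04603525 -81.89288704 150.01251297] [552.99922495 -37.65422356 162.99977651] [531.0253856  -69.90832885 156.35721633]
163 170 3967 [509.00287666 -87.76407245 163.00257506] [552.9937327  -37.57403177 169.94832808] [531.48698437 -59.22048214 165.68624541]
291 355 226 260
[530.26918834 -59.13866557] 21.2481342654668
[(np.float64(519.3), np.float64(-61.33)), (np.float64(522.8), np.float64(-61.29)), (np.float64(527.0), np.float64(-62.11)), (np.float64(531.4), np.float64(-62.22)), (np.float64(534.9), np.float64(-61.91)), (np.float64(538.5), np.float64(-62.51))]
xyz [ 1.255 -0.011  0.007] rot [-0.001 -0.004  0.015] | tcp [531.2 -61.4 149.2] t 5.08 j7 0.137
xyz [ 1.255 -0.011  0.007] rot [ 4.0000e-03 -3.0000e-03 -2.4985e+01] | tcp [531.2 -61.4 149.2] t 5.08 j7 0.137
```

{"op": "play_rows", "data": {"hand": [1,1,1,1,1,1,1,1], "xyz": [[0.3,0,0],[0.6,0,0],[0.9,0,0],[1.25,0,0],[1.25,0,0],[1.25,0,0],[1.25,0,0],[1.25,0,0]], "delta_rot": [[0,0,-2],[0,0,-4],[0,0,-6],[0,0,-8],[0,0,-10],[0,0,-12],[0,0,-14],[0,0,-16]]}}

```text
clock: 6.08
tcp_pos: [531.2, -11.9, 149.3]
tool_rot: [0.084, 0.996, 0.0, -0.0]
wrist_force: [0.6, -0.1, -1.0]
opening: 45.2
grasp_force: 61.9
```

{"op": "play_rows", "data": {"hand": [1,1,1,1,1,1,1,1], "xyz": [[0,0,0],[0,0,0],[0,0,0],[0,0,0],[0,0,0],[0,0,0],[0,0,0],[0,0,0]], "delta_rot": [[0,0,-2],[0,0,-4],[0,0,-6],[0,0,-8],[0,0,-9],[0,0,-9],[0,0,-9],[0,0,-9]]}}

```text
clock: 7.08
tcp_pos: [531.1, -12.4, 149.3]
tool_rot: [-0.3, 0.954, 0.0, -0.0]
wrist_force: [-0.2, 0.3, -1.9]
opening: 45.4
grasp_force: 61.9
```

```bash
python3 -c "
from h import *
goto((530.7,-11.2,85),125);s=arm.observe();print(s['wrist_force'],s['ft_torque'],s['opening'])"
```

```text
xyz [-0.008  0.03   1.607] rot [ 0.001 -0.    -0.015] | tcp [531.1 -12.4 149.3] t 7.08 j7 2.169
[-0.16452586  0.2645649  -1.85268034] [ 0.04356699 -0.01782727  0.06171079] 45.42123551931158
```

{"op": "play_rows", "data": {"hand": [1,1,1,1], "xyz": [[0.005,0.03,0.8],[0.005,0.03,1.4],[0.005,0.03,1.6],[0.005,0.03,1.7]], "delta_rot": [[0,0,0],[0,0,0],[0,0,0],[0,0,0]]}}

```text
clock: 7.58
tcp_pos: [530.6, -11.6, 81.5]
tool_rot: [-0.3, 0.954, -0.0, 0.0]
wrist_force: [0.1, -0.0, 0.1]
opening: 45.4
grasp_force: 61.9
```

{"op": "play_rows", "data": {"hand": [1,1,1,1], "xyz": [[0,0,0.1],[0,0,0.2],[0,0,0.3],[0,0,0.35]], "delta_rot": [[0,0,0],[0,0,0],[0,0,0],[0,0,0]]}}

```text
clock: 8.07
tcp_pos: [530.2, -11.6, 67.1]
tool_rot: [-0.301, 0.954, 0.0, -0.0]
wrist_force: [0.3, 0.2, -0.5]
opening: 45.5
grasp_force: 61.9
```

```bash
python3 -c "
from h import *
goto((530.7,-11.2,60),125);s=arm.observe();print(s['wrist_force'],s['ft_torque'],s['opening'])"
```

```text
xyz [-0.016  0.002  0.177] rot [ 0.002 -0.001 -0.004] | tcp [530.2 -11.6  67.1] t 8.07 j7 2.197
[ 0.32307045  0.22484383 -0.54168664] [ 0.00903934 -0.00248589  0.02824383] 45.540222177744376
```

{"op": "play_rows", "data": {"hand": [1,1,1], "xyz": [[-0.01,0,0.05],[-0.01,0,0.1],[-0.01,0,0.125]], "delta_rot": [[0,0,0],[0,0,0],[0,0,0]]}}

```text
clock: 8.45
tcp_pos: [530.6, -11.4, 62.2]
tool_rot: [-0.301, 0.954, 0.0, -0.0]
wrist_force: [-0.1, -0.6, -0.6]
opening: 45.4
grasp_force: 61.9
```

{"op": "play_rows", "data": {"hand": [1,1,1], "xyz": [[0,0,0.025],[0,0,0.05],[0,0,0.05]], "delta_rot": [[0,0,0],[0,0,0],[0,0,0]]}}

```text
clock: 8.82
tcp_pos: [530.7, -11.4, 60.3]
tool_rot: [-0.301, 0.954, 0.0, 0.0]
wrist_force: [0.4, -0.8, -0.7]
opening: 45.4
grasp_force: 62.0
```

{"op": "play_rows", "data": {"hand": [1,1,1], "xyz": [[0,0,0.025],[0,0,0.05],[0,0,0.05]], "delta_rot": [[0,0,0],[0,0,0],[0,0,0]]}}

```text
clock: 9.2
tcp_pos: [531.1, -11.4, 59.5]
tool_rot: [-0.3, 0.954, 0.0, 0.0]
wrist_force: [-6.1, 0.4, 13.2]
opening: 45.3
grasp_force: 63.6
```

{"op": "play_rows", "data": {"hand": [1,1,1,1,1,1,1,1], "xyz": [[0,0,-0.01],[0,0,0.01],[0,0,0.025],[0,0,0.04],[0,0,0.06],[0,0,0.075],[0,0,0.09],[0,0,0.11]], "delta_rot": [[0,0,2],[0,0,4],[0,0,6],[0,0,8],[0,0,10],[0,0,12],[0,0,14],[0,0,16]]}}

```text
clock: 10.2
tcp_pos: [531.6, -11.5, 54.5]
tool_rot: [0.385, 0.923, 0.0, 0.001]
wrist_force: [1.1, -0.7, 2.7]
opening: 45.2
grasp_force: 62.4
```

```bash
python3 - <<'E'
from h import *
s=arm.observe();print(s['wrist_force'],s['ft_torque'],s['joint_pos'][6])
goto((530.7,-11.2,50),0)
d=np.load("w2.npy")
# camera model for w2 pose: rebuilt from tool pose then
T=Ro.from_quat([.7071,.7071,0,0]).as_matrix(); ax=np.array([[0,-.961,-.2766],[1,0,0],[0,-.2766,.961]])
Rc=T@ax; c=np.array([531.2,-61.3,149.2])+T@[71.2,.2,-142.05]
K=P(camera_model("wrist"))[0]; v,u=np.mgrid[:400,:640]
W=(np.stack([u,v,np.ones_like(u)],-1)@np.linalg.inv(K).T*d[...,None])@Rc.T+c
r=np.hypot(W[...,0]-530.8,W[...,1]+11.2)
for lo,hi,zl,zh in((15.8,19,25,40),(26,33,8,20),(0,3.5,70,80),(60,75,-5,6)):
    m=(d>0)&(r>lo)&(r<hi)&(W[...,2]>zl)&(W[...,2]<zh); z=W[...,2][m]; print(lo,m.sum(),np.percentile(z,[10,50,90]))
E
```

```text
[ 1.0946939  -0.69490671  2.6578671 ] [-0.23395814 -0.21250501  0.00973107] 0.878314863810169
xyz [ 0.022 -0.01   0.113] rot [0.022 0.009 8.93 ] | tcp [531.6 -11.5  54.5] t 10.2 j7 0.878
15.8 329 [30.80011425 32.45734838 33.40672335]
26 1742 [12.4537872  13.33271131 14.24445757]
0 84 [73.23840573 74.24352693 75.00439213]
60 7896 [-0.7674425   0.17010755  1.10356605]
```

{"op": "play_rows", "data": {"hand": [1,1,1,1,1,1,1,1], "xyz": [[0.01,0,0.017],[0.01,0,0.033],[0.01,0,0.05],[0.01,0,0.067],[0.01,0,0.083],[0.01,0,0.1],[0.01,0,0.117],[0.01,0,0.133]], "delta_rot": [[0,0,2],[0,0,4],[0,0,6],[0,0,8],[0,0,10],[0,0,12],[0,0,14],[0,0,16]]}}

```text
clock: 11.2
tcp_pos: [531.1, -11.4, 49.2]
tool_rot: [0.888, 0.459, 0.001, 0.0]
wrist_force: [-0.7, -1.0, 6.2]
opening: 45.3
grasp_force: 62.7
```

```bash
python3 -c "
from h import *
goto((530.7,-11.2,50),0);s=arm.observe();print(s['wrist_force'],s['ft_torque'],s['opening'])"
```

```text
xyz [-0.001 -0.01  -0.019] rot [ 1.600e-02 -5.000e-03 -7.071e+00] | tcp [531.1 -11.4  49.2] t 11.2 j7 -0.399
[-0.69607459 -1.01265641  6.18192497] [-0.30428284  0.29263493  0.03872978] 45.27553685336569
```

{"op": "play_rows", "data": {"hand": [1,1,1,1,1,1,1,1], "xyz": [[0,0,0.015],[0,0,0.03],[0,0,0.047],[0,0,0.063],[0,0,0.08],[0,0,0.095],[0,0,0.112],[0,0,0.128]], "delta_rot": [[0,0,2],[0,0,4],[0,0,6],[0,0,8],[0,0,10],[0,0,12],[0,0,14],[0,0,16]]}}

```text
clock: 12.2
tcp_pos: [531.5, -11.3, 44.2]
tool_rot: [0.976, -0.219, 0.001, -0.0]
wrist_force: [2.1, -1.1, 3.3]
opening: 45.5
grasp_force: 62.4
```

```bash
python3 -c "
from h import *
goto((530.7,-11.2,50),0);s=arm.observe();print(s['wrist_force'],s['ft_torque'],s['opening'])"
```

```text
xyz [-0.018  0.005 -0.146] rot [ 1.9000e-02 -2.5000e-02 -2.3067e+01] | tcp [531.5 -11.3  44.2] t 12.2 j7 -1.602
[ 2.1179331  -1.07083079  3.28111498] [-0.34382614 -0.33202395 -0.00581472] 45.463572259342804
```

{"op": "play_rows", "data": {"hand": [0.5,0.2,0,0,0], "xyz": [[0,0,0],[0,0,0],[0,0,0],[0,0,0],[0,0,0]], "delta_rot": [[0,0,0],[0,0,0],[0,0,0],[0,0,0],[0,0,0]]}}

```text
clock: 12.82
tcp_pos: [530.2, -11.0, 43.4]
tool_rot: [0.976, -0.216, -0.0, -0.0]
wrist_force: [0.3, 0.1, 0.7]
opening: 85.2
grasp_force: 0.0
```

{"op": "play_rows", "data": {"hand": [0,0,0,0,0,0,0,0], "xyz": [[-0.01,0,0],[-0.01,0,0],[-0.01,0,0],[-0.01,0,0],[-0.01,0,0],[-0.01,0,0],[-0.01,0,0],[-0.01,0,0]], "delta_rot": [[0,0,-2],[0,0,-4],[0,0,-6],[0,0,-8],[0,0,-10],[0,0,-12],[0,0,-14],[0,0,-16]]}}

```text
clock: 13.82
tcp_pos: [529.9, -10.9, 43.4]
tool_rot: [0.886, 0.464, -0.0, -0.0]
wrist_force: [-0.4, -0.3, 0.3]
opening: 85.4
grasp_force: 0.0
```

{"op": "play_rows", "data": {"hand": [0,0,0,0,0,0,0,0], "xyz": [[0,0,0],[0,0,0],[0,0,0],[0,0,0],[0,0,0],[0,0,0],[0,0,0],[0,0,0]], "delta_rot": [[0,0,-2],[0,0,-4],[0,0,-6],[0,0,-8],[0,0,-10],[0,0,-12],[0,0,-14],[0,0,-16]]}}

```text
clock: 14.82
tcp_pos: [529.9, -11.0, 43.4]
tool_rot: [0.38, 0.925, -0.0, -0.0]
wrist_force: [-0.5, -0.3, -0.1]
opening: 85.4
grasp_force: 0.0
```

```bash
python3 - <<'E'
from h import *
s=arm.observe();print(s['wrist_force'],s['ft_torque'],s['opening'])
cm=camera_model("wrist"); im,d=snapshot("wrist"); W=pts(cm,d)
r=np.hypot(W[...,0]-530.7,W[...,1]+11.2); m=(d>0)&(r>17.5)&(r<23.5)&(W[...,2]>50)&(W[...,2]<75)
q=W[m]; print(m.sum(),np.percentile(q[:,2],[10,50,90]))
for a in range(-180,180,60):
    b=q[abs((np.degrees(np.arctan2(q[:,1]+11.2,q[:,0]-530.7))-a+180)%360-180)<20]; print(a,len(b),np.median(b[:,2]) if len(b) else 0)
goto((530.7,-11.2,44),45)
u,v=proj(cm,(530.7,-11.2,60)).astype(int); y0=max(0,v-75); cv2.imwrite("pics/w3c.png",cv2.resize(im[y0:y0+150,u-100:u+100],(800,600),interpolation=2))
E
```

```text
[-0.5084212 -0.2900439 -0.0688197] [ 0.00497876 -0.08518006 -0.03386677] 85.36579159109459
2673 [59.06023323 60.54615116 61.90154735]
-180 250 60.03134914967434
-120 450 59.409992125886255
-60 215 60.294362082578935
0 189 61.06145882003981
60 372 61.590122976025405
120 325 61.092770393494426
xyz [-0.015  0.012 -0.014] rot [-0.001 -0.     0.161] | tcp [529.9 -11.1  43.5] t 14.88 j7 0.895
```

View pics/w3c.png

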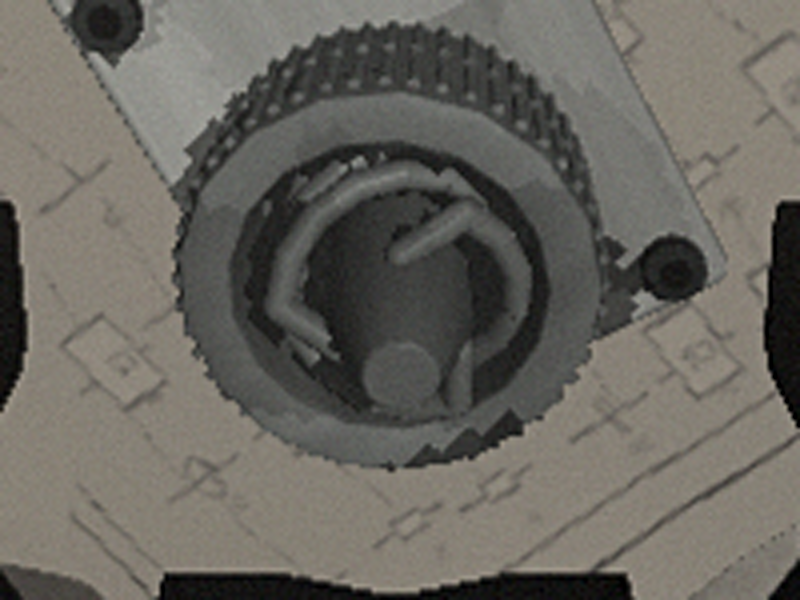

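The crop shows the ring seated square and coaxial on the stud, with the fingers clear of it and the thread engaged. I'll take a fresh grip.

{"op": "play_rows", "data": {"hand": [0.3,0.5,0.7,1,1,1,1,1], "xyz": [[-0.015,0.01,0],[-0.015,0.01,0],[-0.015,0.01,0],[-0.015,0.01,0],[-0.015,0.01,0],[-0.015,0.01,0],[-0.015,0.01,0],[-0.015,0.01,0]], "delta_rot": [[0,0,0],[0,0,0],[0,0,0],[0,0,0],[0,0,0],[0,0,0],[0,0,0],[0,0,0]], "squeeze": 60}}

```text
clock: 15.88
tcp_pos: [531.5, -10.9, 43.9]
tool_rot: [0.383, 0.924, 0.0, 0.001]
wrist_force: [2.5, 1.4, 5.2]
opening: 45.7
grasp_force: 60.8
```

{"op": "play_rows", "data": {"hand": [1,1,1,1,1], "xyz": [[0,0,0.015],[0,0,0.033],[0,0,0.05],[0,0,0.05],[0,0,0.05]], "delta_rot": [[0,0,2],[0,0,4],[0,0,6],[0,0,6],[0,0,6]]}}

```text
clock: 16.5
tcp_pos: [530.8, -11.2, 41.7]
tool_rot: [0.609, 0.793, 0.0, 0.0]
wrist_force: [-0.9, 0.8, 6.7]
opening: 46.0
grasp_force: 61.0
```

```bash
python3 -c "
from h import *
goto((530.7,-11.2,44),0);s=arm.observe();print(s['wrist_force'],s['ft_torque'],s['opening'])"
```

```text
xyz [-0.    -0.002 -0.058] rot [ 1.000e-03 -1.000e-03  2.987e+00] | tcp [530.8 -11.2  41.7] t 16.5 j7 0.398
[-0.86506127  0.75865701  6.70600858] [ 0.05463235  0.08307509 -0.10557944] 45.95942729875824
```

{"op": "play_rows", "data": {"hand": [1,1,1,1], "xyz": [[0,0,0.01],[0,0,0.025],[0,0,0.025],[0,0,0.025]], "delta_rot": [[0,0,2],[0,0,4],[0,0,4],[0,0,4]]}}

```text
clock: 17.0
tcp_pos: [530.7, -11.1, 40.6]
tool_rot: [0.738, 0.675, 0.0, -0.0]
wrist_force: [0.3, -0.3, 5.4]
opening: 46.2
grasp_force: 60.8
```

```bash
cat > st.py <<'E'
from h import *
goto((530.7,-11.2,44),0);s=arm.observe();print(s['wrist_force'].round(2),s['ft_torque'].round(3),'tau7',s['tau'][6].round(3))
E
python3 st.py
```

```text
xyz [-0.002 -0.001 -0.085] rot [-0.000e+00 -1.000e-03 -1.012e+00] | tcp [530.7 -11.1  40.6] t 17.0 j7 0.08
[ 0.26 -0.3   5.38] [-0.011  0.047 -0.068] tau7 0.008
```

{"op": "play_rows", "data": {"hand": [1,1,1,1], "xyz": [[0,0,0.008],[0,0,0.017],[0,0,0.017],[0,0,0.017]], "delta_rot": [[0,0,1],[0,0,2],[0,0,2],[0,0,2]]}}

```text
clock: 17.5
tcp_pos: [530.7, -11.4, 40.1]
tool_rot: [0.794, 0.608, -0.0, 0.0]
wrist_force: [-0.9, -1.2, 8.4]
opening: 46.2
grasp_force: 61.0
```

```bash
python3 st.py
```

```text
xyz [ 0.004 -0.001 -0.098] rot [-1.000e-03  1.000e-03 -3.012e+00] | tcp [530.7 -11.4  40.1] t 17.5 j7 -0.078
[-0.95 -1.2   8.43] [-0.159  0.311 -0.003] tau7 -0.024
```

{"op": "play_rows", "data": {"hand": [1,1,1,1], "xyz": [[0,0,0.006],[0,0,0.012],[0,0,0.012],[0,0,0.012]], "delta_rot": [[0,0,1],[0,0,2],[0,0,2],[0,0,2]]}}

```text
clock: 18.0
tcp_pos: [530.8, -11.5, 39.7]
tool_rot: [0.844, 0.537, 0.0, 0.0]
wrist_force: [-1.3, -0.4, 10.2]
opening: 46.2
grasp_force: 61.2
```

```bash
python3 st.py
```

```text
xyz [ 0.005 -0.004 -0.107] rot [ 0.     0.    -5.014] | tcp [530.8 -11.5  39.7] t 18.0 j7 -0.235
[-1.3  -0.44 10.22] [-0.169  0.461  0.048] tau7 -0.03
```

{"op": "play_rows", "data": {"hand": [1,1,1,1], "xyz": [[0,0,0.006],[0,0,0.012],[0,0,0.012],[0,0,0.012]], "delta_rot": [[0,0,1],[0,0,2],[0,0,2],[0,0,2]]}}

```text
clock: 18.5
tcp_pos: [531.0, -11.3, 39.4]
tool_rot: [0.887, 0.461, 0.0, -0.0]
wrist_force: [-1.7, -0.5, 11.6]
opening: 46.1
grasp_force: 61.3
```

```bash
python3 st.py
```

```text
xyz [-0.002 -0.008 -0.114] rot [ 4.000e-03 -4.000e-03 -7.012e+00] | tcp [531.  -11.3  39.4] t 18.5 j7 -0.39
[-1.67 -0.53 11.61] [-0.051  0.51   0.009] tau7 -0.028
```

{"op": "play_rows", "data": {"hand": [1,1,1,1], "xyz": [[0,0,0],[0,0,0],[0,0,0],[0,0,0]], "delta_rot": [[0,0,1],[0,0,2],[0,0,2],[0,0,2]]}}

```text
clock: 19.0
tcp_pos: [531.1, -11.1, 39.3]
tool_rot: [0.924, 0.382, 0.0, 0.0]
wrist_force: [-0.1, -0.2, 8.6]
opening: 46.2
grasp_force: 61.1
```

```bash
python3 st.py
```

```text
xyz [-0.008 -0.006 -0.117] rot [ 6.000e-03 -6.000e-03 -9.011e+00] | tcp [531.1 -11.1  39.3] t 19.0 j7 -0.545
[-0.06 -0.2   8.58] [ 0.127  0.181 -0.038] tau7 -0.004
```

{"op": "play_rows", "data": {"hand": [1,1,1,1], "xyz": [[0,0,0],[0,0,0],[0,0,0],[0,0,0]], "delta_rot": [[0,0,1],[0,0,2],[0,0,2],[0,0,2]]}}

```text
clock: 19.5
tcp_pos: [531.4, -10.9, 39.0]
tool_rot: [0.953, 0.301, 0.001, 0.0]
wrist_force: [5.3, 0.6, 1.5]
opening: 46.0
grasp_force: 61.2
```

```bash
python3 st.py
```

```text
xyz [-0.018 -0.003 -0.124] rot [ 1.3000e-02 -1.0000e-02 -1.0982e+01] | tcp [531.4 -10.9  39. ] t 19.5 j7 -0.697
[5.33 0.57 1.51] [ 0.524 -0.888 -0.075] tau7 0.062
```

{"op": "play_rows", "data": {"hand": [1,1,1,1], "xyz": [[-0.005,0,0.005],[-0.01,0,0.01],[-0.01,0,0.01],[-0.01,0,0.01]], "delta_rot": [[0,0,1],[0,0,2],[0,0,2],[0,0,2]]}}

```text
clock: 20.0
tcp_pos: [531.3, -11.0, 38.7]
tool_rot: [0.976, 0.217, 0.001, 0.0]
wrist_force: [6.5, 0.4, 0.5]
opening: 46.0
grasp_force: 61.2
```

```bash
python3 st.py
```

```text
xyz [-0.016 -0.002 -0.133] rot [  0.018  -0.016 -12.983] | tcp [531.3 -11.   38.7] t 20.0 j7 -0.849
[6.54 0.36 0.47] [ 0.524 -1.317 -0.091] tau7 0.125
```

{"op": "play_rows", "data": {"hand": [1,1,1,1], "xyz": [[0.01,0,0],[0.01,0,0],[0.01,0,0],[0.01,0,0]], "delta_rot": [[0,0,1],[0,0,2],[0,0,2],[0,0,2]]}}

```text
clock: 20.5
tcp_pos: [531.6, -11.0, 38.2]
tool_rot: [0.991, 0.131, 0.001, 0.0]
wrist_force: [10.0, 0.7, -7.5]
opening: 45.9
grasp_force: 62.5
```

```bash
python3 st.py
```

```text
xyz [-0.022 -0.001 -0.146] rot [ 2.200e-02 -1.000e-02 -1.498e+01] | tcp [531.6 -11.   38.2] t 20.5 j7 -1.0
[10.04  0.74 -7.49] [ 0.432 -1.996 -0.029] tau7 -0.034
```

```bash
cat > top.py <<'E'
from h import *
zs=[]
for k in range(2):
    cm=camera_model("wrist"); im,d=snapshot("wrist"); W=pts(cm,d)
    r=np.hypot(W[...,0]-530.9,W[...,1]+11.2); th=np.degrees(np.arctan2(W[...,1]+11.2,W[...,0]-530.9))
    m=(d>0)&(r>18)&(r<23)&(W[...,2]>45)&(W[...,2]<66)
    print([(a,int(b.sum()),round(float(np.median(W[...,2][b])),2)) for a in range(-180,180,45) for b in [m&(abs((th-a+180)%360-180)<22)] if b.sum()>10],np.median(W[...,2][m]))
    m=(d>0)&(r>28)&(r<34)&(W[...,2]>8)&(W[...,2]<20); print("stand",m.sum(),np.median(W[...,2][m]))
    m=(d>0)&(r<3.5)&(W[...,2]>68); print("tip",m.sum(),np.median(W[...,2][m]))
u,v=proj(cm,(530.7,-11.2,60)).astype(int); y0=max(0,v-75); import sys; cv2.imwrite(sys.argv[1],cv2.resize(im[y0:y0+150,u-100:u+100],(800,600),interpolation=2))
E
python3 top.py pics/w4c.png
```

```text
[(-180, 272, 54.22), (-135, 211, 54.83), (-90, 372, 55.51), (-45, 405, 55.27), (0, 384, 54.83), (45, 325, 54.22), (90, 358, 53.58), (135, 369, 53.66)] 54.519958468650145
stand 1884 13.367965500675847
tip 229 74.3231050351189
[(-180, 267, 54.07), (-135, 214, 54.83), (-90, 370, 55.36), (-45, 403, 55.33), (0, 391, 54.9), (45, 327, 54.19), (90, 360, 53.63), (135, 368, 53.65)] 54.502552043180415
stand 1878 13.34126936218308
tip 227 74.41984219404658
```

View pics/w4c.png

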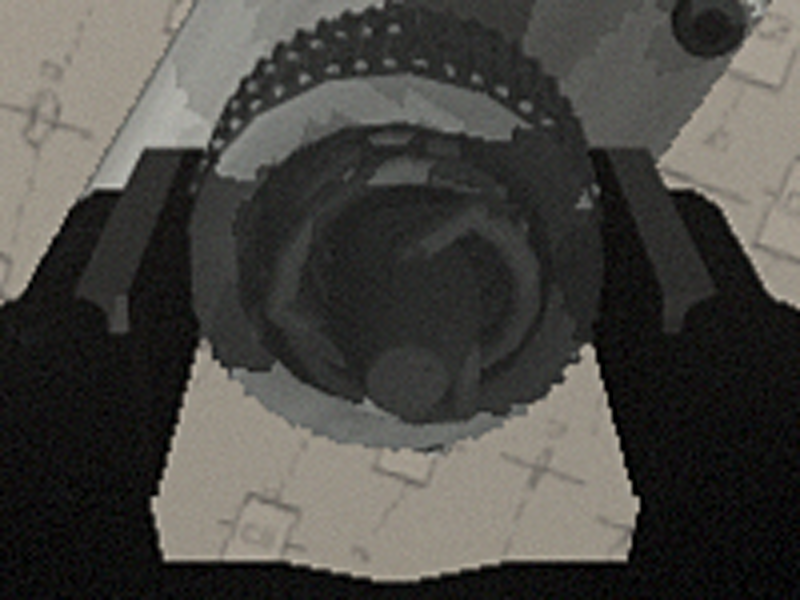

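The crop shows the ring low on the stud, between the pads. Its top reads 54.5 mm raw and the washer read 32.5 mm raw, so the washer is compressed about 1.9 mm and the grip is being drawn down. It is nipped up without being flat. Now I'll unscrew a quarter turn.

{"op": "play_rows", "data": {"hand": [1,1,1,1,1,1,1,1], "xyz": [[0.005,0,0],[0.005,0,-0.01],[0.005,0,-0.025],[0.005,0,-0.04],[0.005,0,-0.055],[0.005,0,-0.07],[0.005,0,-0.085],[0.005,0,-0.1]], "delta_rot": [[0,0,-2],[0,0,-4],[0,0,-6],[0,0,-8],[0,0,-10],[0,0,-12],[0,0,-14],[0,0,-16]]}}

```text
clock: 21.6
tcp_pos: [529.7, -11.2, 41.7]
tool_rot: [0.673, 0.74, -0.001, -0.001]
wrist_force: [1.3, 0.5, -0.4]
opening: 46.1
grasp_force: 63.4
```

{"op": "play_rows", "data": {"hand": [1,1,1], "xyz": [[0,0,-0.015],[0,0,-0.015],[0,0,-0.015]], "delta_rot": [[0,0,-2],[0,0,-2],[0,0,-2]]}}

```text
clock: 21.98
tcp_pos: [530.3, -11.2, 42.6]
tool_rot: [0.61, 0.792, -0.0, -0.001]
wrist_force: [0.1, 0.3, -0.9]
opening: 46.1
grasp_force: 63.3
```

```bash
python3 st.py; python3 top.py pics/w5c.png
```

```text
xyz [-0.003  0.01  -0.036] rot [-1.600e-02 -1.000e-03  2.959e+00] | tcp [530.3 -11.2  42.6] t 21.98 j7 0.392
[ 0.05  0.25 -0.94] [-0.001 -0.016 -0.016] tau7 0.108
[(-180, 334, 57.85), (-135, 395, 58.06), (-90, 237, 58.67), (-45, 179, 59.23), (0, 284, 59.89), (45, 396, 59.83), (90, 340, 59.39), (135, 241, 58.58)] 58.93676106500753
stand 1825 13.405095825513824
tip 213 74.39602660514309
[(-180, 345, 58.04), (-135, 373, 58.13), (-90, 231, 58.82), (-45, 178, 59.35), (0, 301, 59.94), (45, 402, 59.81), (90, 327, 59.39), (135, 241, 58.67)] 58.97999005878294
stand 1831 13.356674842891769
tip 217 74.3504537186752
```

{"op": "play_rows", "data": {"hand": [0.6,0.4,0.2,0,0,0], "xyz": [[0,0,0],[0,0,0],[0,0,0],[0,0,0],[0,0,0],[0,0,0]], "delta_rot": [[0,0,0],[0,0,0],[0,0,0],[0,0,0],[0,0,0],[0,0,0]]}}

```text
clock: 22.82
tcp_pos: [530.9, -11.1, 43.0]
tool_rot: [0.609, 0.793, 0.0, -0.0]
wrist_force: [0.3, 0.2, 0.3]
opening: 85.4
grasp_force: 0.0
```

```bash
python3 st.py; python3 top.py pics/w6c.png
```

```text
xyz [-0.002 -0.007 -0.024] rot [ 0.000e+00 -1.000e-03  2.996e+00] | tcp [530.9 -11.1  43. ] t 22.82 j7 0.395
[0.35 0.25 0.25] [-0.025  0.041 -0.086] tau7 -0.001
[(-180, 357, 57.62), (-135, 337, 57.84), (-90, 219, 58.35), (-45, 177, 58.93), (0, 255, 59.29), (45, 372, 59.34), (90, 320, 58.96), (135, 252, 58.2)] 58.526790448329926
stand 1976 13.373248967321452
tip 205 74.4094717431895
[(-180, 356, 57.65), (-135, 333, 57.83), (-90, 230, 58.32), (-45, 184, 58.89), (0, 269, 59.25), (45, 373, 59.38), (90, 317, 58.81), (135, 255, 58.23)] 58.5300193620518
stand 1969 13.392385884866334
tip 208 74.43495091402002
```

```bash
python3 - <<'E'
import cv2,numpy as np
a=[cv2.imread(f"pics/{n}.png")[60:480,150:650] for n in("w4c","w6c")]
a=[np.clip(i*s,0,255).astype(np.uint8) for i,s in zip(a,(2.0,1.5))]
cv2.imwrite("pics/cmp.png",cv2.resize(np.hstack(a),(800,336)))
E
```

```text
(no output)
```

View pics/cmp.png

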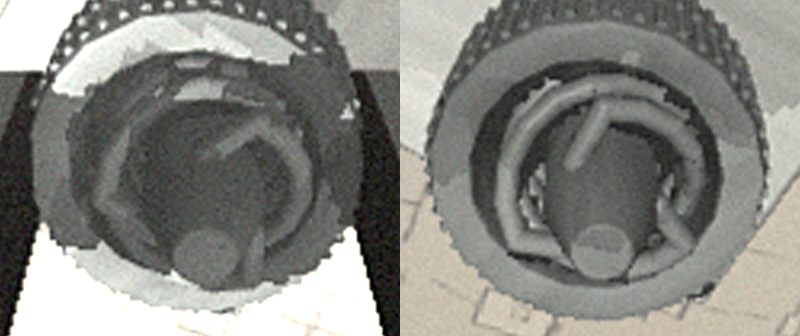

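The teeth are hidden in this comparison, but the ring sits square on the thread. Clearance is about 2 mm and the rise fell slightly short of a full quarter turn, so I'll make one small correction of 8 degrees.

{"op": "play_rows", "data": {"hand": [0.3,0.5,0.7,1,1,1,1], "xyz": [[0,0,0],[0,0,0],[0,0,0],[0,0,0],[0,0,0],[0,0,0],[0,0,0]], "delta_rot": [[0,0,0],[0,0,0],[0,0,0],[0,0,0],[0,0,0],[0,0,0],[0,0,0]]}}

```text
clock: 23.8
tcp_pos: [531.4, -10.9, 43.5]
tool_rot: [0.609, 0.793, 0.0, 0.0]
wrist_force: [-0.6, 0.2, 4.5]
opening: 45.7
grasp_force: 60.5
```

{"op": "play_rows", "data": {"hand": [1,1,1], "xyz": [[0,0,-0.007],[0,0,-0.013],[0,0,-0.013]], "delta_rot": [[0,0,-0.8],[0,0,-1.6],[0,0,-1.6]]}}

```text
clock: 24.18
tcp_pos: [531.2, -11.1, 44.1]
tool_rot: [0.552, 0.834, 0.0, 0.0]
wrist_force: [-1.5, -0.1, 6.3]
opening: 46.0
grasp_force: 60.7
```

{"op": "play_rows", "data": {"hand": [0.6,0.4,0.2,0,0,0], "xyz": [[0,0,0],[0,0,0],[0,0,0],[0,0,0],[0,0,0],[0,0,0]], "delta_rot": [[0,0,0],[0,0,0],[0,0,0],[0,0,0],[0,0,0],[0,0,0]]}}

```text
clock: 24.92
tcp_pos: [530.9, -11.1, 43.5]
tool_rot: [0.552, 0.834, -0.0, -0.0]
wrist_force: [-0.6, -0.7, -0.1]
opening: 85.2
grasp_force: 0.0
```

```bash
python3 st.py; python3 top.py pics/w7c.png
```

```text
xyz [-0.001 -0.006 -0.013] rot [-1.000e-03 -0.000e+00  4.597e+00] | tcp [530.9 -11.1  43.5] t 24.93 j7 0.523
[-0.64 -0.71 -0.11] [ 0.025 -0.001  0.016] tau7 0.0
[(-180, 332, 58.34), (-135, 318, 58.51), (-90, 222, 58.95), (-45, 208, 59.39), (0, 261, 59.91), (45, 365, 59.84), (90, 320, 59.37), (135, 275, 58.79)] 59.10230112273366
stand 1965 13.367660438337104
tip 205 74.44286522022188
[(-180, 339, 58.35), (-135, 322, 58.49), (-90, 230, 58.96), (-45, 209, 59.46), (0, 259, 59.87), (45, 361, 59.82), (90, 315, 59.35), (135, 279, 58.81)] 59.10852693145479
stand 1964 13.398894564449208
tip 209 74.36519392646693
```

Rose 0.57 mm as expected, so clearance is now about 2.6 mm. I'll retreat straight up.

{"op": "play_rows", "data": {"hand": [0,0,0,0,0,0], "xyz": [[0,0,-0.5],[0,0,-1.2],[0,0,-2],[0,0,-2.8],[0,0,-3],[0,0,-3]], "delta_rot": [[0,0,0],[0,0,0],[0,0,0],[0,0,0],[0,0,0],[0,0,0]]}}

```text
clock: 25.78
tcp_pos: [531.0, -11.0, 163.4]
tool_rot: [0.552, 0.834, 0.0, 0.0]
wrist_force: [0.4, 0.3, -0.3]
opening: 85.6
grasp_force: 0.0
```

```bash
python3 top.py pics/w8c.png; python3 -c "
from plant import ticket; print(ticket.finish_job())"
```

```text
[(-180, 110, 58.39), (-135, 107, 58.48), (-90, 83, 58.7), (-45, 80, 59.27), (0, 97, 59.77), (45, 114, 59.73), (90, 100, 59.35), (135, 91, 58.72)] 59.05736405779086
stand 808 13.36381881462718
tip 61 74.50897000935971
[(-180, 109, 58.37), (-135, 103, 58.48), (-90, 84, 58.98), (-45, 77, 59.58), (0, 97, 59.74), (45, 114, 59.92), (90, 101, 59.28), (135, 94, 58.55)] 59.06620900944709
stand 822 13.344542446138458
tip 59 74.48160662932116
the job is handed in; nothing more can be done
None
```

The job is handed in at about 26 s: the ring gauge was screwed down until it compressed the spring washer by an estimated 1.9 mm, backed off 90° plus an 8° correction because the rise measured short, and released on the thread about 2.6 mm clear of the washer; I never saw the teeth, so the exact turn back is inferred from height readings.

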